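Hold the weighted latch knob heavy side down

ROBOT

A 6-joint arm with a two-finger parallel gripper is mounted at the origin on the work surface. World frame = base frame: x ahead of the robot, y to its left, z up, the work surface at z = 0. Lengths are in m, angles in rad, forces in N, time in s.
With the tool pointing down it reaches from about 0.375 to 0.9 m from the base axis. Payload 3.1 kg.
Tool frame: the origin (TCP) lies at the very end of the fingers, on their centre line; the grasp point (between the pads) lies 19 mm behind it (tcp_to_grasp is the distance from the TCP to the grasp point, in m); z points along the fingers, y is the direction in which the jaws open and shut (so a half turn about z gives the same grasp; the last joint's range is limited). The gripper opens to 85 mm and grips with 20 to 120 N. Pads are 22 mm wide; open, the fingers measure 114 mm over their backs; the gripper's body (76 mm by 85 mm) begins 54 mm behind the grasp point. The pads swing forward as they close: fully open they stand 13 mm farther back than shut.
Start: joints at [-1.454, 0.527, 1.433, -0, 1.181, -0.178], TCP at [0.182, -0.598, 0.231] pointing down, gripper open.
Joint ranges: [-3.08, 3.08], [-0.75, 2.2], [0.22, 2.44], [-1.43, 4.57], [0, 2.65], [-2.85, 2.85]. Speed limits (rad/s): [2.79, 2.79, 3.14, 3.14, 3.14, 3.14].

INTERFACE

Orientations are given as a unit quaternion [x, y, z, w].
In Python, from station import sense, snapshot, camera_info, sign_off, tcp_to_grasp gives the robot as it stands.
- The arm moves only by the shell command python3 -m inch 'ROWS' [FORCE]. ROWS is JSON, a list of rows, each a list of 3 entries, a list of its own where there are three numbers: the closure, from -1 (fully open) to 1 (shut), so that 0 is half open, then the shift along the tool's x, y, z normalised to -1 to 1, where 1 is 10 cm, then the turn, a rotation vector about the tool's x, y, z normalised to -1 to 1, where 1 is 360 degrees. In form: [[jaw, [dx, dy, dz], [ax, ay, az]], ...]. A call has 1 to 20 rows; each row is the pose to reach, as a shift and turn from the pose commanded when the call began, along the tool's axes at that moment, turning the shorter way round; what a row does not reach only later rows make up. A row lasts 1/10 s, in which the tool goes at most 50 mm and 8.59 degrees, less where a joint would pass 70% of its speed; a pose out of reach is approached as far as the arm can. A call with a number of a shift or a turn outside -1 to 1 is refused whole. A call with a gripper value outside its range is refused whole. The fingers move at their own pace and stop on an object; FORCE is the grip in N (left out, the last holds). Time passes only in rows, so rows that repeat a pose let the fingers close. It gives the time, the measured TCP pose, the force and the opening at its end, in the units of the state.
- sense(): the state, without advancing time (a new reading comes with each control period).
- snapshot(name): name is "scene" or "top"; returns (picture, depth): 420x560x3 uint8, blue, green, red; 420x560 float32, m along the optical axis (not along the pixel's ray), 0 where there is no reading.
- camera_info(name): a dict with "K" (3x3 intrinsics, pixels), "origin" and "orientation" of the camera in the world. Camera axes: x right, y down, z forward; pixel columns grow to the right and rows downward; lengths in m; the calibration is good to about 2 mm. A picture is of the moment at which its call begins. camera_info takes no time and is no camera call.
- sign_off(): hands the job in, once; it reports no verdict.
The state is a dict: "t": time; "q": joint angles; "qd": joint speeds; "tau": joint torques, N m; "tcp_pos": TCP position; "tool_rot": TCP orientation; "force": force on the tool from outside, world axes, zero at the start; "ft_torque": the same for the moment, N m; "finger_gap": opening from 0.0 (shut) to 1.0 (fully open).
Only numpy, scipy, OpenCV 4.12 (cv2) and the standard library are available. Lean on these libraries where they do the work, as an engineer would, in place of code of your own. Each camera call takes 0.05 s, during which the arm holds its last target.

TASK

The latch knob on the drawer's front has slipped round on its stiff spindle, and nothing outside shows where the lead weight cast into its disc sits. Turn the knob round by its finger grip to feel which side is heavy, bring the heavy side straight down, and finish still gripping the knob there, at rest, so that I can tighten its spindle screw; leave the things in the drawer and on the worktop alone.

Things in the scene. Friction and masses are not known exactly. Their poses are not given: they have to be found in the camera images.
- drawer: (mm) white plastic pull-out, lifted out of the sink cabinet, fixed on the worktop; open box 300 wide, 340 deep, walls 125 high, behind an 18 thick front panel 340 wide and 195 high. Origin: foot of the panel's outer face, mid-width; x points from that face into the box (away from the robot), y to the left, z up. The latch knob's axle runs along x, 130 above the origin.
- latch_knob: (mm) white disc, 110 diameter, 20 thick, grey flutes round its rim, 10 to 30 in front of the drawer front's face. Origin: on the axle, in the plane of that face; x along the axle, away from the robot; z points to the finger grip's side (z up: grip at the top). Turns all round both ways; its stiff spindle drags with 0.17 N m, so it stays where it is left. Without the lead it weighs 0.16 kg.
- disc_centre (a point): (mm) middle of the disc's outer face, on the axle (dark spindle screw). Unseen in the disc, at no fixed angle to the finger grip: a lead weight, 0.38 to 0.5 kg, its centre 32 off the axle. Over a turn the push needed at the finger grip varies by about 3.4 N either side of the drag's 4 N: most where the heavy side is lifted through level, the same both ways where it is straight down or up.
- finger_grip: (mm) grey round peg of 18 diameter, 45 long, standing off the disc towards the robot, from 33 to 78 in front of the panel's face; its centre line is parallel to the axle and 42 from it. Revolves freely about its own centre line, as on a crank. Origin: middle of its root, 33 in front of the panel's face; x along its centre line, away from the robot.
- green_bottle: bystander (sizes in mm): empty green glass bottle of 75 diameter, 300 long, lying in the drawer's left part; origin below the middle of its base, x towards the neck.
- pet_bottle: bystander (sizes in mm): clear PET bottle of 64 diameter, 220 long, blue cap, lying in the drawer's right part; origin below the middle of its base, x towards the cap.
- lid_a: bystander (sizes in mm): steel jar lid, 82 diameter, 12 high, flat in the drawer; origin at the centre of its underside.
- lid_b: bystander (sizes in mm): steel jar lid, 68 diameter, 12 high, flat in the drawer; origin at the centre of its underside.
- scoop: bystander (sizes in mm): grey plastic measuring scoop, cup of 52 diameter, 34 high, handle 90 long, in the drawer; origin under the cup, x along the handle.
- screwdriver: bystander (sizes in mm): red-handled screwdriver, 190 long, lying on the worktop to the robot's right; origin below its middle, x towards the tip.
- soap_bottle: bystander (sizes in mm): green dish-soap bottle of 62 diameter, 210 high, standing on the worktop to the robot's left; origin at the centre of its foot.
- screw_dish: bystander (sizes in mm): white bowl of 90 diameter, 32 high, on the worktop to the robot's right; origin at the centre of its foot.

How it is judged:
At the end, for the whole second after the job is handed in: the knob's heavy side points straight down to within 0.30 rad (17 degrees), the fingers grip the knob or its finger grip with more than 8 N, and the knob is at rest (angle between lead's own z axis and vertical below 0.3 rad and contact force between the fingers and latch_knob above 8 N and angular speed of latch_knob below 0.1 rad/s); the arm keeps its last pose, push and grip.
It fails at once if something in the drawer or on the worktop is shifted by more than 20 mm (distance of any of green_bottle, pet_bottle, lid_a, lid_b, scoop, screwdriver, soap_bottle, screw_dish from where it was at the start of the episode above 0.02 m).
It also fails if it takes over 70 s, if anything falls off the work surface, if the arm or the gripper's body presses on something with over 40 N, if the wrist force passes 120 N, or if a joint passes its speed limit or range.

## Working session

There is one attempt and no reset: what is moved stays moved. The work goes in short steps, Python scripts to look and compute and a shell command to move; the robot and the scene stay as the last step left them, time stands still between calls to the robot, and variables do not carry over. Pictures are saved under pics/ and viewed, and the job is handed in when it is done.

```bash
mkdir -p pics; ls; python3 - <<'E'
from station import *
import cv2
for n in("scene","top"):
    p,d=snapshot(n); cv2.imwrite(f"pics/{n}0.png",p); i=camera_info(n); print(n,i)
print(sense(),tcp_to_grasp)
E
```

```text
pics
scene {'K': array([[526.12634829,   0.        , 280.20026533],
       [  0.        , 526.12634829, 196.39320376],
       [  0.        ,   0.        ,   1.        ]]), 'origin': array([1.44509092, 0.1856579 , 1.39208668]), 'orientation': array([ 0.59704521,  0.74270054, -0.23656634, -0.18965574])}
top {'K': array([[433.08792029,   0.        , 284.24826227],
       [  0.        , 433.08792029, 207.99600741],
       [  0.        ,   0.        ,   1.        ]]), 'origin': array([ 0.47245428, -0.01502064,  1.29856548]), 'orientation': array([-0.70279004,  0.71038479, -0.02817673,  0.02541021])}
{'t': 0.1, 'q': array([-1.45353157e+00,  5.28400785e-01,  1.43378700e+00, -1.86226138e-05,
        1.18137900e+00, -1.78498984e-01]), 'qd': array([ 5.95281192e-05,  2.05058163e-04, -2.30743003e-03, -1.14499811e-03,
        7.39097174e-04, -1.35794945e-03]), 'tau': array([ 1.31572415e-04, -4.43302238e+01, -1.78585714e+01, -2.89608342e-04,
        3.93865543e-03, -6.54473649e-07]), 'tcp_pos': array([ 0.18211615, -0.59720367,  0.23041043]), 'tool_rot': array([ 9.89084385e-01,  1.47346886e-01,  2.16096703e-05, -9.86864481e-04]), 'force': array([-0.07294141, -0.17666627,  0.0322304 ]), 'ft_torque': array([-0.02916412,  0.04699082,  0.03388191]), 'finger_gap': 0.9969250378777675} 0.0187
```

View pics/scene0.png

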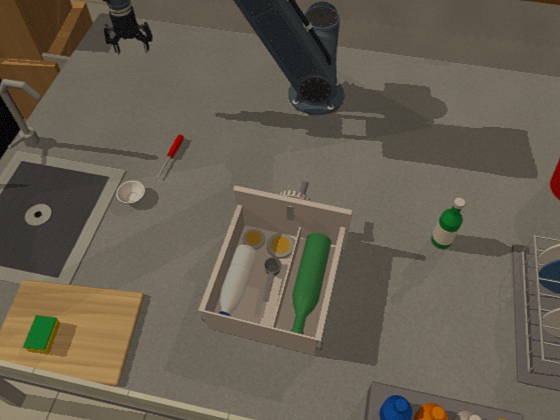

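View pics/top0.png

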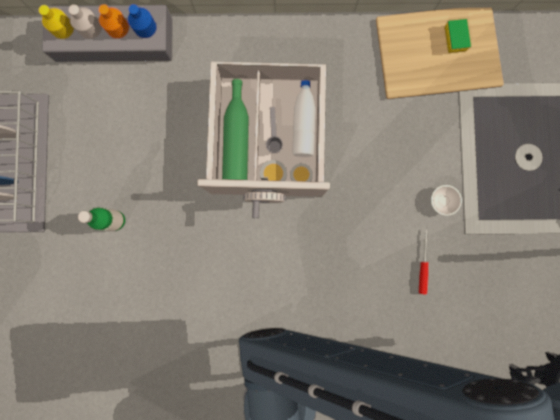

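The drawer is upper centre in the top view, with the knob near (264,197) and the peg near (256,208). The soap bottle is at (105,218), the dish at (446,200) and the screwdriver at (424,265). I'll enlarge the knob area and deproject it.

```bash
cat > h.py <<'E'
import numpy as np, cv2
from scipy.spatial.transform import Rotation as R
from station import *
def cloud(n,d):
    i=camera_info(n);K=i["K"];v,u=np.mgrid[:420,:560]
    P=np.stack([(u-K[0,2])/K[0,0]*d,(v-K[1,2])/K[1,1]*d,d],-1)
    return P@R.from_quat(i["orientation"]).as_matrix().T+i["origin"]
def proj(n,p):
    i=camera_info(n);c=(np.atleast_2d(p)-i["origin"])@R.from_quat(i["orientation"]).as_matrix()
    return (c@i["K"].T)[:,:2]/c[:,2:]
E
python3 - <<'E'
from h import *
p,d=snapshot("top");C=cloud("top",d);np.save("top.npy",C)
cv2.imwrite("pics/t1.png",cv2.resize(p[160:235,190:340],None,fx=5,fy=5,interpolation=cv2.INTER_CUBIC))
p,d=snapshot("scene");D=cloud("scene",d);np.save("scene.npy",D)
cv2.imwrite("pics/s1.png",cv2.resize(p[160:260,220:370],None,fx=5,fy=5,interpolation=cv2.INTER_CUBIC))
for (u,v) in [(203,183),(230,185),(300,187),(326,187),(264,197),(256,205),(256,212),(256,216),(245,197),(283,197)]: print(u,v,C[v,u].round(4))
E
```

```text
203 183 [0.6231 0.1884 0.1924]
230 185 [0.6166 0.1185 0.1967]
300 187 [ 0.6102 -0.0609  0.1916]
326 187 [ 0.6089 -0.1273  0.197 ]
264 197 [0.5858 0.0321 0.1872]
256 205 [0.5665 0.0536 0.1736]
256 212 [0.548  0.0536 0.1761]
256 216 [0.5377 0.0537 0.175 ]
245 197 [0.5896 0.0838 0.1555]
283 197 [ 0.5888 -0.017   0.1527]
```

View pics/t1.png

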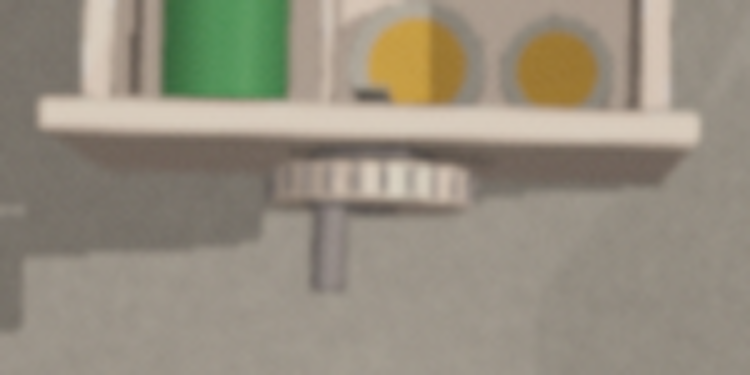

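View pics/s1.png

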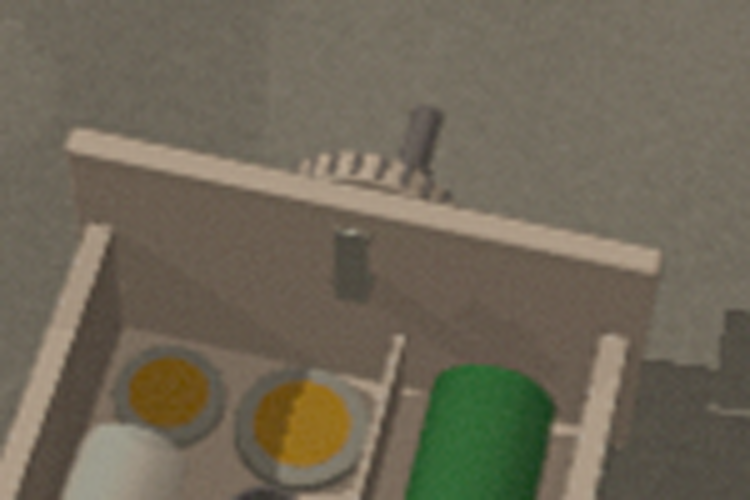

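```bash
python3 - <<'E'
from h import *
C=np.load("top.npy");D=np.load("scene.npy")
for n,X in(("top",C),("scene",D)):
    m=(abs(X[...,2]-.195)<.006)&(X[...,0]>.56)&(X[...,0]<.68)&(abs(X[...,1]-.03)<.2)
    P=X[m];P=P[P[:,0]>.595]
    (c,s,a)=cv2.minAreaRect((P[:,:2]*1000).astype(np.float32));print(n,len(P),c,s,a,P.mean(0))
    q=np.polyfit(P[:,1],P[:,0],1);print("dx/dy",q)
    m=(X[...,0]>.525)&(X[...,0]<.57)&(X[...,2]>.12)&(abs(X[...,1]-.05)<.03)
    P=X[m];print("peg",len(P),P.mean(0),P.min(0),P.max(0),np.polyfit(P[:,0],P[:,1],1))
    top=P[P[:,2]>np.quantile(P[:,2],.5)]; print(top.mean(0))
E
```

```text
top 930 (618.0218505859375, 33.11347961425781) (337.5199890136719, 44.241878509521484) 89.80293273925781 [0.62007117 0.03365954 0.195392  ]
dx/dy [0.03679314 0.61883273]
peg 94 [0.55172485 0.05550479 0.17470794] [0.53505231 0.04596122 0.1647442 ] [0.569482   0.06478316 0.18002671] [-0.08640702  0.10317769]
[0.55302743 0.05504797 0.17698046]
scene 721 (614.334716796875, 36.3692626953125) (338.09307861328125, 38.06416702270508) 87.830810546875 [0.62236398 0.0396771  0.19463734]
dx/dy [0.03905504 0.62081439]
peg 60 [0.55168029 0.05920091 0.17407563] [0.53428842 0.04913279 0.16305552] [0.56983481 0.06752506 0.18093106] [-0.02250923  0.07161881]
[0.55430111 0.05911475 0.17678796]
```

```bash
python3 -m inch '[[-1,[0.24,-0.25,0],[0,0,0]],[-1,[0.48,-0.5,0],[0,0,0]],[-1,[0.72,-0.75,0],[0,0,0]],[-1,[0.95,-1,0],[0,0,0]]]'; python3 -m inch '[[-1,[0.24,-0.25,0],[0,0,0]],[-1,[0.48,-0.5,0],[0,0,0]],[-1,[0.72,-0.75,0],[0,0,0]],[-1,[0.95,-1,0],[0,0,0]]]';python3 -m inch '[[-1,[0.24,-0.25,0],[0,0,0]],[-1,[0.48,-0.5,0],[0,0,0]],[-1,[0.72,-0.75,0],[0,0,0]],[-1,[0.95,-1,0],[0,0,0]]]'; python3 -m inch '[[-1,[0.24,-0.25,0],[0,0,0]],[-1,[0.48,-0.5,0],[0,0,0]],[-1,[0.72,-0.75,0],[0,0,0]],[-1,[0.95,-1,0],[0,0,0]],[-1,[0.95,-1,0],[0,0,0]]]'
python3 - <<'E'
from h import *
s=sense();print(s['q'],s['tool_rot'],s['t'])
G0=np.array([.5517,.057,.167]);yaw=-.038
ex=np.array([np.cos(yaw),np.sin(yaw),0]);ey=np.array([-ex[1],ex[0],0]);up=np.array([0,0,1.])
z=.5*ex-.866*up;y=-ey;x=np.cross(y,z);M=np.stack([x,y,z],1)
T=R.from_quat(s['tool_rot']);rel=T.inv()*R.from_matrix(M)
tgt=G0+.0187*z-.09*z
print("turn",rel.as_rotvec()/2/np.pi,"shift/10cm",T.inv().apply(tgt-s['tcp_pos'])/.1, tgt)
E
```

```text
t: 0.6
tcp_pos: [0.2443, -0.4731, 0.2311]
tool_rot: [0.989, 0.147, 0.0, -0.0]
force: [0.4, 1.3, 1.8]
finger_gap: 0.995
t: 1.0
tcp_pos: [0.3061, -0.3498, 0.2313]
tool_rot: [0.989, 0.147, 0.0, -0.0]
force: [0.5, -0.1, -1.2]
finger_gap: 1.004
t: 1.4
tcp_pos: [0.3679, -0.2265, 0.2314]
tool_rot: [0.989, 0.147, 0.0, 0.0]
force: [-0.2, -0.0, -0.1]
finger_gap: 1.001
t: 1.9
tcp_pos: [0.4298, -0.1013, 0.2313]
tool_rot: [0.989, 0.15, 0.0, -0.001]
force: [-0.3, -0.1, -0.1]
finger_gap: 1.0
[-4.86309806e-01  2.81565890e-01  1.87269385e+00  1.28599104e-03
  9.87632741e-01  7.83023901e-01] [ 9.88714493e-01  1.49811016e-01  1.98711496e-04 -5.20580759e-04] 1.9
turn [-0.01427743  0.08246922  0.05262751] shift/10cm [ 1.29686887 -1.2693806   0.0277644 ] [0.51607574 0.05835437 0.2287458 ]
```

```bash
python3 -m inch '[[-1,[0.2,-0.2,0],[0,0,0]],[-1,[0.4,-0.4,0],[0,0,0]],[-1,[0.6,-0.6,0],[0,0,0]]]'; python3 -m inch '[[-1,[0.14,-0.14,0],[-0.003,0.017,0.011]],[-1,[0.28,-0.28,0],[-0.006,0.034,0.022]],[-1,[0.42,-0.42,0.01],[-0.009,0.051,0.033]],[-1,[0.56,-0.56,0.02],[-0.012,0.068,0.044]],[-1,[0.7,-0.67,0.03],[-0.014,0.0825,0.0525]],[-1,[0.7,-0.67,0.03],[-0.014,0.0825,0.0525]],[-1,[0.7,-0.67,0.03],[-0.014,0.0825,0.0525]],[-1,[0.7,-0.67,0.03],[-0.014,0.0825,0.0525]]]'
python3 - <<'E'
from h import *
s=sense();print(s['q'],s['force']);M=R.from_quat(s['tool_rot']).as_matrix();print(M)
p,d=snapshot("top");cv2.imwrite("pics/t2.png",cv2.resize(p[140:260,180:360],None,fx=4,fy=4))
p,d=snapshot("scene");cv2.imwrite("pics/s2.png",cv2.resize(p[100:240,220:400],None,fx=4,fy=4))
E
```

```text
t: 2.2
tcp_pos: [0.4693, -0.0295, 0.2313]
tool_rot: [0.989, 0.147, -0.0, 0.0]
force: [1.5, -0.3, 0.4]
finger_gap: 1.0
t: 3.0
tcp_pos: [0.5176, 0.0539, 0.2289]
tool_rot: [0.966, -0.02, 0.259, 0.006]
force: [0.1, -0.7, -1.0]
finger_gap: 0.997
[-0.13952979  0.26944702  2.07423408  0.17582953  0.27991189  1.31695625] [ 0.06582672 -0.69667296 -1.00247079]
[[ 8.65007705e-01 -4.20021601e-02  4.99997489e-01]
 [-3.61328603e-02 -9.99117413e-01 -2.14198816e-02]
 [ 5.00455879e-01  4.62023198e-04 -8.65761918e-01]]
```

View pics/t2.png

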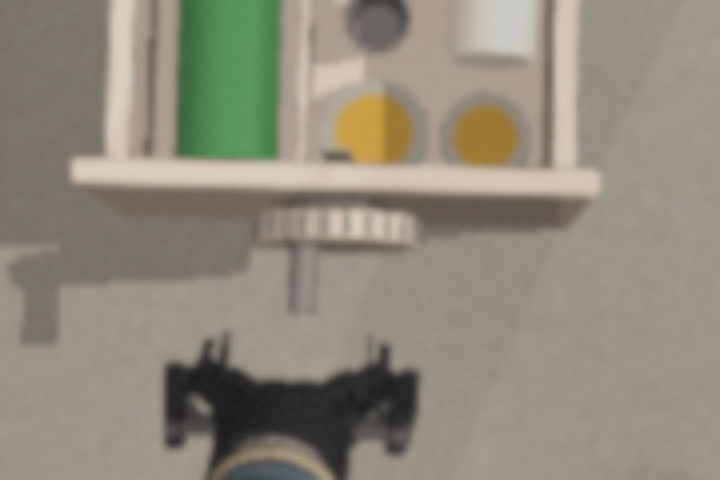

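View pics/s2.png

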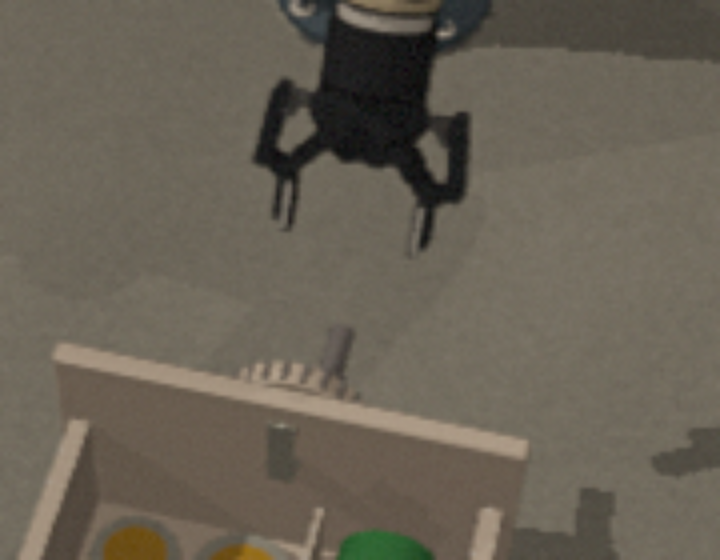

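The gripper stands behind the peg, open and roughly centred: fingers at (220,350) and (378,350) in the top crop, peg at (303,275). Joint 5 is close to zero, so I'll tilt less (20°) before going in.

```bash
cat >> h.py <<'E'
yaw=-.038
ex=np.array([np.cos(yaw),np.sin(yaw),0]);ey=np.array([-ex[1],ex[0],0]);up=np.array([0,0,1.])
O=np.array([.611,.0355,0])
def ori(t):
    t=np.radians(t);z=np.sin(t)*ex-np.cos(t)*up;return np.stack([np.cross(-ey,z),-ey,z],1)
def goto(tilt,g,dy,zz,back):
    M=ori(tilt);s=sense();T=R.from_quat(s['tool_rot'])
    G=O-g*ex+dy*ey+zz*up;tgt=G+(.0187-back)*M[:,2]
    print("turn",((T.inv()*R.from_matrix(M)).as_rotvec()/2/np.pi).round(4),"shift",(T.inv().apply(tgt-s['tcp_pos'])/.1).round(3),tgt)
E
python3 - <<'E'
from h import *
goto(20,.062,.0195,.167,.08)
E
```

```text
turn [ 0.0003 -0.0279 -0.0007] shift [ 0.074 -0.047  0.093] [0.52883488 0.05813787 0.22460316]
```

```bash
python3 -m inch '[[-1,[0.04,-0.02,0.05],[0,-0.014,0]],[-1,[0.07,-0.05,0.09],[0,-0.028,0]],[-1,[0.07,-0.05,0.09],[0,-0.028,0]],[-1,[0.07,-0.05,0.09],[0,-0.028,0]],[-1,[0.07,-0.05,0.09],[0,-0.028,0]]]'
python3 - <<'E'
from h import *
goto(20,.062,.0195,.167,0)
s=sense();print(s['q'],s['force'])
E
```

```text
t: 3.6
tcp_pos: [0.5256, 0.0594, 0.2233]
tool_rot: [0.985, -0.021, 0.172, 0.003]
force: [0.1, 0.3, -0.5]
finger_gap: 0.995
turn [ 0.0001  0.0005 -0.0006] shift [0.037 0.011 0.799] [0.55617674 0.05709837 0.14942775]
[-0.11299628  0.3080384   1.93021948  0.04648615  0.55883184  1.46476574] [ 0.07348725  0.25890651 -0.47809761]
```

```bash
python3 -m inch '[[-1,[0.03,0.01,0.2],[0,0,0]],[-1,[0.04,0.01,0.4],[0,0,0]],[-1,[0.04,0.01,0.6],[0,0,0]],[-1,[0.04,0.01,0.8],[0,0,0]],[-1,[0.04,0.01,0.8],[0,0,0]],[-1,[0.04,0.01,0.8],[0,0,0]],[-1,[0.04,0.01,0.8],[0,0,0]]]'
python3 - <<'E'
from h import *
goto(20,.062,.0195,.167,0)
s=sense();print(s['q'],s['force'],s['ft_torque'])
p,d=snapshot("top");cv2.imwrite("pics/t3.png",cv2.resize(p[140:260,180:360],None,fx=4,fy=4))
p,d=snapshot("scene");cv2.imwrite("pics/s3.png",cv2.resize(p[100:240,220:400],None,fx=4,fy=4))
E
```

```text
t: 4.3
tcp_pos: [0.5578, 0.0573, 0.1509]
tool_rot: [0.985, -0.021, 0.173, 0.003]
force: [-0.7, 0.1, -0.0]
finger_gap: 1.001
turn [ 0.0002  0.0001 -0.0006] shift [-0.02   0.002  0.009] [0.55617674 0.05709837 0.14942775]
[-0.1096472   0.47555348  1.93119196  0.06209042  0.38802692  1.44955094] [-0.69663492  0.11182144 -0.04972429] [ 0.05562863  0.14804598 -0.030281  ]
```

View pics/t3.png

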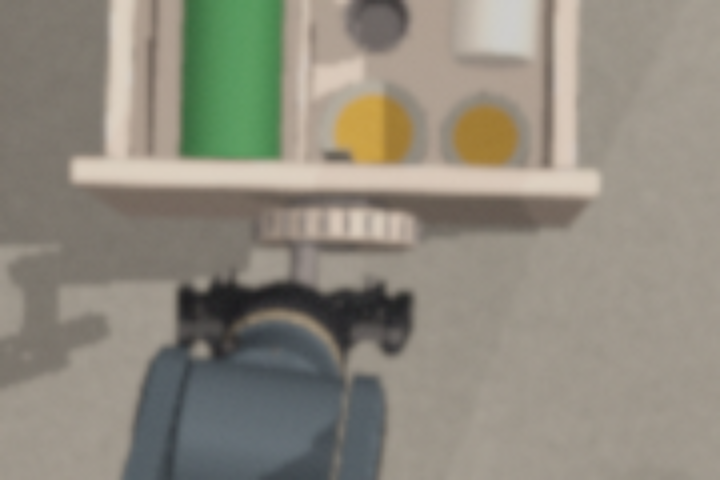

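View pics/s3.png

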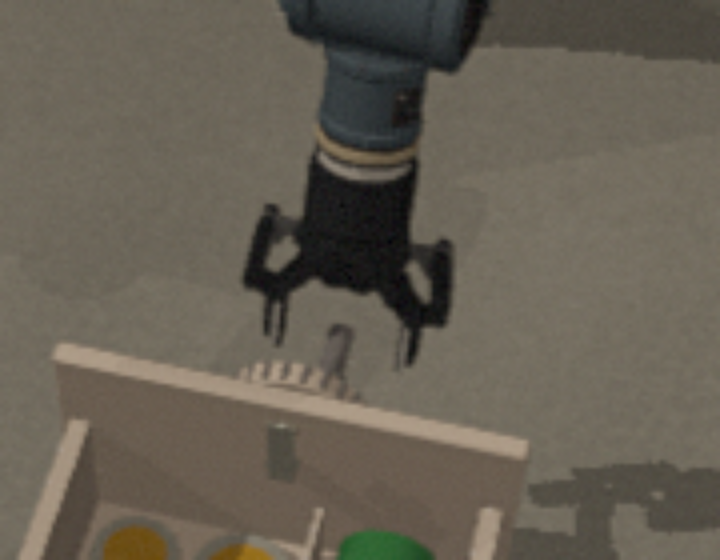

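The peg at (340,350) lies midway between the fingers at (275,330) and (405,350). Closing now.

```bash
python3 -m inch '[[1,[0,0,0],[0,0,0]],[1,[0,0,0],[0,0,0]],[1,[0,0,0],[0,0,0]],[1,[0,0,0],[0,0,0]],[1,[0,0,0],[0,0,0]],[1,[0,0,0],[0,0,0]],[1,[0,0,0],[0,0,0]],[1,[0,0,0],[0,0,0]]]' 50
python3 - <<'E'
from h import *
s=sense();print(s['q'],s['force'],s['ft_torque'],s['tcp_pos'],s['finger_gap']*85)
M=R.from_quat(s['tool_rot']).as_matrix();G=s['tcp_pos']-.0187*M[:,2];print(G, [(G-O)@ex,(G-O)@ey,G[2]])
E
```

```text
t: 5.2
tcp_pos: [0.558, 0.0573, 0.1501]
tool_rot: [0.985, -0.021, 0.173, 0.003]
force: [-0.5, 0.9, 1.0]
finger_gap: 0.191
[-0.10949559  0.47750716  1.93049414  0.0620572   0.38787528  1.44963256] [-0.54170319  0.89222903  1.03886657] [0.12340924 0.21902221 0.08173474] [0.55804315 0.05732154 0.15008822] 16.275699567503207
[0.55168624 0.05757911 0.16767268] [np.float64(-0.06010974302954694), np.float64(0.019809793003492115), np.float64(0.1676726799875894)]
```

```bash
cat > log.py <<'E'
from h import *
import json
s=sense();M=R.from_quat(s['tool_rot']).as_matrix();G=s['tcp_pos']-.0187*M[:,2]-O
y,z=G@ey-.0001,G[2]-.1306
F=s['force'];fy,fz=F@ey,F[2]
th=np.arctan2(y,z)   # from up toward +y
T=z*fy-y*fz          # torque of env on tool along increasing th
open("log.jsonl","a").write(json.dumps([s['t'],y,z,fy,fz])+"\n")
print(f"t{s['t']:.1f} th{np.degrees(th):.1f} r{1e3*np.hypot(y,z):.1f} T{T:.3f} Ft{T/.042:.2f} Fr{(y*fy+z*fz)/.042:.1f} fx{F@ex:.1f} qd{abs(s['qd']).max():.2f} q4,5 {s['q'][3]:.2f} {s['q'][4]:.2f}")
E
python3 log.py; python3 - <<'E'
import numpy as np
a0=28
for sgn in(1,-1):
  for k in range(12):
    b=np.radians(a0+sgn*30*k); r=.42
    out=[]
    for i in range(1,7):
        a=b+sgn*np.radians(5*i);dy=r*(np.sin(a)-np.sin(b));dz=r*(np.cos(a)-np.cos(b))
        out.append("[%.3f,%.3f,%.3f]"%(.342*dz,-dy,-.94*dz))
    print(a0+sgn*30*k," ".join(out))
E
```

```text
t5.2 th28.0 r42.0 T0.012 Ft0.28 Fr1.3 fx-0.6 qd0.00 q4,5 0.06 0.39
28 [-0.006,-0.032,0.017] [-0.014,-0.061,0.037] [-0.022,-0.089,0.060] [-0.031,-0.115,0.084] [-0.040,-0.138,0.111] [-0.051,-0.159,0.139]
58 [-0.011,-0.018,0.030] [-0.022,-0.033,0.061] [-0.034,-0.045,0.094] [-0.046,-0.055,0.127] [-0.059,-0.061,0.161] [-0.071,-0.064,0.195]
88 [-0.013,0.000,0.034] [-0.025,0.004,0.069] [-0.037,0.011,0.103] [-0.049,0.020,0.136] [-0.061,0.033,0.168] [-0.072,0.049,0.199]
118 [-0.011,0.019,0.030] [-0.021,0.040,0.058] [-0.031,0.064,0.084] [-0.039,0.090,0.108] [-0.047,0.118,0.130] [-0.054,0.148,0.149]
148 [-0.006,0.032,0.017] [-0.011,0.065,0.031] [-0.016,0.100,0.043] [-0.019,0.135,0.051] [-0.021,0.171,0.057] [-0.022,0.208,0.060]
178 [0.000,0.037,-0.000] [0.001,0.073,-0.004] [0.004,0.109,-0.010] [0.007,0.144,-0.019] [0.011,0.179,-0.031] [0.017,0.212,-0.046]
208 [0.006,0.032,-0.017] [0.014,0.061,-0.037] [0.022,0.089,-0.060] [0.031,0.115,-0.084] [0.040,0.138,-0.111] [0.051,0.159,-0.139]
238 [0.011,0.018,-0.030] [0.022,0.033,-0.061] [0.034,0.045,-0.094] [0.046,0.055,-0.127] [0.059,0.061,-0.161] [0.07
[... 1460 characters left out ...]
.046] [-0.017,-0.212,0.046]
-182 [0.001,-0.037,-0.003] [0.003,-0.073,-0.008] [0.006,-0.108,-0.017] [0.010,-0.143,-0.029] [0.016,-0.176,-0.043] [0.022,-0.208,-0.060]
-212 [0.007,-0.030,-0.020] [0.015,-0.058,-0.041] [0.024,-0.085,-0.066] [0.033,-0.108,-0.092] [0.044,-0.130,-0.120] [0.054,-0.148,-0.149]
-242 [0.011,-0.016,-0.031] [0.023,-0.029,-0.063] [0.035,-0.038,-0.097] [0.047,-0.045,-0.130] [0.060,-0.049,-0.165] [0.072,-0.049,-0.199]
-272 [0.012,0.003,-0.034] [0.025,0.009,-0.068] [0.037,0.018,-0.102] [0.049,0.030,-0.134] [0.060,0.046,-0.165] [0.071,0.064,-0.195]
-302 [0.010,0.021,-0.028] [0.020,0.044,-0.055] [0.029,0.070,-0.080] [0.037,0.098,-0.102] [0.044,0.127,-0.122] [0.051,0.159,-0.139]
```

```bash
python3 -m inch '[[1,[-0.006,-0.032,0.017],[0,0,0]],[1,[-0.014,-0.061,0.037],[0,0,0]],[1,[-0.022,-0.089,0.06],[0,0,0]],[1,[-0.031,-0.115,0.084],[0,0,0]],[1,[-0.04,-0.138,0.111],[0,0,0]],[1,[-0.051,-0.159,0.139],[0,0,0]]]' 60 >/dev/null; python3 log.py
python3 -m inch '[[1,[-0.011,-0.018,0.03],[0,0,0]],[1,[-0.022,-0.033,0.061],[0,0,0]],[1,[-0.034,-0.045,0.094],[0,0,0]],[1,[-0.046,-0.055,0.127],[0,0,0]],[1,[-0.059,-0.061,0.161],[0,0,0]],[1,[-0.071,-0.064,0.195],[0,0,0]]]'>/dev/null; python3 log.py
python3 - <<'E'
from h import *
p,d=snapshot("scene");cv2.imwrite("pics/s4.png",cv2.resize(p[100:240,220:400],None,fx=4,fy=4))
E
python3 log.py
```

```text
t5.8 th58.4 r41.4 T-0.047 Ft-1.12 Fr-8.4 fx1.2 qd0.08 q4,5 0.03 0.35
t6.4 th88.3 r40.8 T-0.017 Ft-0.41 Fr-10.5 fx-1.3 qd0.09 q4,5 0.02 0.30
t6.5 th88.9 r40.8 T0.063 Ft1.51 Fr-9.7 fx-1.0 qd0.02 q4,5 0.02 0.30
```

View pics/s4.png

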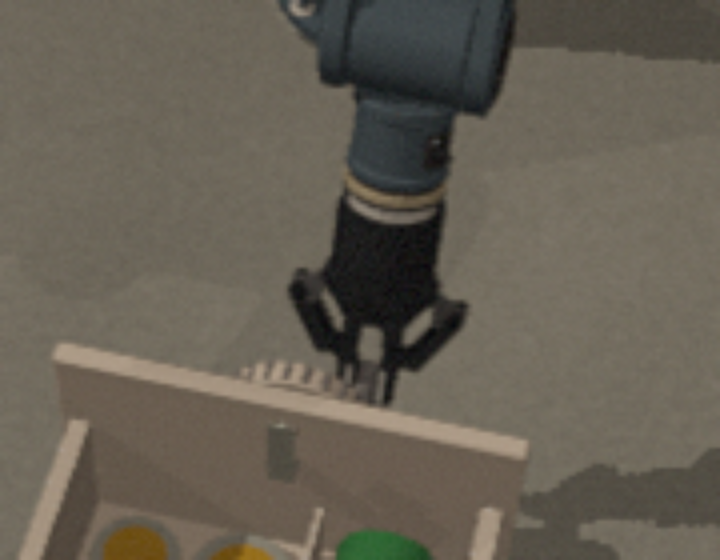

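The peg is held and turning. The inward pull of 10 N means my centre is about 1.5 mm too far left, so I'll correct for that and carry on.

```bash
python3 -m inch '[[1,[-0.013,0.005,0.034],[0,0,0]],[1,[-0.025,0.014,0.069],[0,0,0]],[1,[-0.037,0.026,0.103],[0,0,0]],[1,[-0.049,0.035,0.136],[0,0,0]],[1,[-0.061,0.048,0.168],[0,0,0]],[1,[-0.072,0.064,0.199],[0,0,0]]]'>/dev/null; python3 log.py
python3 -m inch '[[1,[-0.011,0.019,0.03],[0,0,0]],[1,[-0.021,0.04,0.058],[0,0,0]],[1,[-0.031,0.064,0.084],[0,0,0]],[1,[-0.039,0.09,0.108],[0,0,0]],[1,[-0.047,0.118,0.13],[0,0,0]],[1,[-0.054,0.148,0.149],[0,0,0]]]'>/dev/null; python3 log.py
python3 -m inch '[[1,[-0.006,0.032,0.017],[0,0,0]],[1,[-0.011,0.065,0.031],[0,0,0]],[1,[-0.016,0.1,0.043],[0,0,0]],[1,[-0.019,0.135,0.051],[0,0,0]],[1,[-0.021,0.171,0.057],[0,0,0]],[1,[-0.022,0.208,0.06],[0,0,0]]]'>/dev/null; python3 log.py; python3 -c "
from station import *;print(sense()['q'])"
```

```text
t7.0 th118.8 r40.4 T-0.024 Ft-0.57 Fr-6.0 fx-3.4 qd0.10 q4,5 0.05 0.24
t7.7 th148.9 r40.7 T-0.130 Ft-3.10 Fr-7.4 fx-3.6 qd0.21 q4,5 0.12 0.19
t8.2 th178.5 r41.2 T-0.193 Ft-4.59 Fr-6.8 fx-2.5 qd0.25 q4,5 0.22 0.18
[-0.15160625  0.63569143  1.98651193  0.22154669  0.17695445  1.24831499]
```

```bash
python3 -m inch '[[1,[0.002,0.037,-0.005],[0,0,0]],[1,[0.004,0.073,-0.013],[0,0,0]],[1,[0.007,0.109,-0.019],[0,0,0]],[1,[0.01,0.144,-0.028],[0,0,0]],[1,[0.014,0.179,-0.04],[0,0,0]],[1,[0.02,0.212,-0.055],[0,0,0]]]'>/dev/null; python3 log.py
python3 -m inch '[[1,[0.006,0.032,-0.017],[0,0,0]],[1,[0.014,0.061,-0.037],[0,0,0]],[1,[0.022,0.089,-0.06],[0,0,0]],[1,[0.031,0.115,-0.084],[0,0,0]],[1,[0.04,0.138,-0.111],[0,0,0]],[1,[0.051,0.159,-0.139],[0,0,0]]]'>/dev/null; python3 log.py
python3 -m inch '[[1,[0.011,0.018,-0.03],[0,0,0]],[1,[0.022,0.033,-0.061],[0,0,0]],[1,[0.034,0.045,-0.094],[0,0,0]],[1,[0.046,0.055,-0.127],[0,0,0]],[1,[0.059,0.061,-0.161],[0,0,0]],[1,[0.071,0.064,-0.195],[0,0,0]]]'>/dev/null; python3 log.py; python3 -c "
from station import *;print(sense()['q'])"
```

```text
t8.8 th-151.3 r41.8 T-0.312 Ft-7.42 Fr1.8 fx2.0 qd0.13 q4,5 0.29 0.19
t9.4 th-119.6 r42.8 T-0.367 Ft-8.73 Fr0.1 fx3.7 qd0.09 q4,5 0.29 0.23
t10.1 th-90.0 r43.7 T-0.353 Ft-8.40 Fr-3.3 fx4.1 qd0.10 q4,5 0.25 0.29
[-0.25073353  0.54586356  1.97362533  0.2507965   0.28984893  1.13351492]
```

```bash
python3 -m inch '[[1,[0.013,0,-0.034],[0,0,0]],[1,[0.025,-0.004,-0.069],[0,0,0]],[1,[0.037,-0.011,-0.103],[0,0,0]],[1,[0.049,-0.02,-0.136],[0,0,0]],[1,[0.061,-0.033,-0.168],[0,0,0]],[1,[0.072,-0.049,-0.199],[0,0,0]]]'>/dev/null; python3 log.py
python3 -m inch '[[1,[0.011,-0.019,-0.03],[0,0,0]],[1,[0.021,-0.04,-0.058],[0,0,0]],[1,[0.031,-0.064,-0.084],[0,0,0]],[1,[0.039,-0.09,-0.108],[0,0,0]],[1,[0.047,-0.118,-0.13],[0,0,0]],[1,[0.054,-0.148,-0.149],[0,0,0]]]'>/dev/null; python3 log.py
python3 -m inch '[[1,[0.006,-0.032,-0.017],[0,0,0]],[1,[0.011,-0.065,-0.031],[0,0,0]],[1,[0.016,-0.1,-0.043],[0,0,0]],[1,[0.019,-0.135,-0.051],[0,0,0]],[1,[0.021,-0.171,-0.057],[0,0,0]],[1,[0.022,-0.208,-0.06],[0,0,0]]]'>/dev/null; python3 log.py
python3 -m inch '[[1,[0,-0.037,0],[0,0,0]],[1,[-0.001,-0.073,0.004],[0,0,0]],[1,[-0.004,-0.109,0.01],[0,0,0]],[1,[-0.007,-0.144,0.019],[0,0,0]],[1,[-0.011,-0.179,0.031],[0,0,0]],[1,[-0.017,-0.212,0.046],[0,0,0]]]'>/dev/null; python3 log.py
```

```text
t10.7 th-61.5 r44.0 T-0.299 Ft-7.13 Fr-7.5 fx4.7 qd0.12 q4,5 0.20 0.34
t11.2 th-33.5 r43.9 T-0.218 Ft-5.19 Fr-8.5 fx5.5 qd0.14 q4,5 0.15 0.38
t11.8 th-3.9 r43.3 T-0.171 Ft-4.07 Fr-8.6 fx3.6 qd0.15 q4,5 0.10 0.40
t12.4 th25.8 r42.3 T-0.043 Ft-1.02 Fr-6.7 fx1.1 qd0.12 q4,5 0.06 0.39
```

```bash
cat > fit.py <<'E'
import json,numpy as np
from scipy.optimize import least_squares
D=np.array([json.loads(l) for l in open("log.jsonl")][1:]);D=D[abs(D[:,0]-6.45)>.02] if False else np.array([d for d in D if not 6.41<d[0]<6.55])
t,y,z,fy,fz=D.T
c=least_squares(lambda p:np.hypot(y-p[0],z-p[1])-p[2],[0,0,.042]).x;print("centre,r",c*1e3, "res",(1e3*(np.hypot(y-c[0],z-c[1])-c[2])).round(1))
for cc in(c[:2],[0,0]):
    Y,Z=y-cc[0],z-cc[1];th=np.arctan2(Y,Z);T=Z*fy-Y*fz
    sg=np.where(t<12.6,1,-1)
    for m in((sg==1),(sg==-1),sg!=0):
        if m.sum()<5: continue
        A=np.stack([-sg[m],np.sin(th[m]),np.cos(th[m])],1);k,_,_,_=np.linalg.lstsq(A,T[m],rcond=None)
        # T=-drag*sg - a sin(th-th0)
        th0=np.arctan2(k[2],-k[1]);print("drag%.3f amp%.3f down-at th0=%.1f"%(k[0],np.hypot(k[1],k[2]),np.degrees(th0)),"res",(T[m]-A@k).round(3))
E
python3 fit.py
```

```text
centre,r [-1.44755377  1.00371726 42.19212364] res [-0.   0.1 -0.   0.1  0.1 -0.2 -0.1  0.   0.1  0.1 -0.  -0.1]
drag0.176 amp0.177 down-at th0=162.9 res [-0.031  0.     0.03  -0.01   0.01  -0.012 -0.013  0.002  0.011  0.019
 -0.025  0.019]
drag0.176 amp0.177 down-at th0=162.9 res [-0.031  0.     0.03  -0.01   0.01  -0.012 -0.013  0.002  0.011  0.019
 -0.025  0.019]
drag0.179 amp0.175 down-at th0=166.7 res [-0.034 -0.01   0.025 -0.004  0.022 -0.015 -0.019 -0.003  0.01   0.022
 -0.02   0.026]
drag0.179 amp0.175 down-at th0=166.7 res [-0.034 -0.01   0.025 -0.004  0.022 -0.015 -0.019 -0.003  0.01   0.022
 -0.02   0.026]
```

Drag is 0.176 N m, which agrees with the 0.17 given, and the heavy side should be down with the peg near θ≈163-167°. As a check, I'll turn back the other way round to the same place.

```bash
python3 -m inch '[[1,[0.005,0.033,-0.015],[0,0,0]],[1,[0.01,0.067,-0.027],[0,0,0]],[1,[0.013,0.103,-0.036],[0,0,0]],[1,[0.015,0.139,-0.042],[0,0,0]],[1,[0.017,0.175,-0.046],[0,0,0]],[1,[0.017,0.212,-0.046],[0,0,0]]]'>/dev/null; python3 log.py
python3 -m inch '[[1,[-0.001,0.037,0.003],[0,0,0]],[1,[-0.003,0.073,0.008],[0,0,0]],[1,[-0.006,0.108,0.017],[0,0,0]],[1,[-0.01,0.143,0.029],[0,0,0]],[1,[-0.016,0.176,0.043],[0,0,0]],[1,[-0.022,0.208,0.06],[0,0,0]]]'>/dev/null; python3 log.py
python3 -m inch '[[1,[-0.007,0.03,0.02],[0,0,0]],[1,[-0.015,0.058,0.041],[0,0,0]],[1,[-0.024,0.085,0.066],[0,0,0]],[1,[-0.033,0.108,0.092],[0,0,0]],[1,[-0.044,0.13,0.12],[0,0,0]],[1,[-0.054,0.148,0.149],[0,0,0]]]'>/dev/null; python3 log.py
python3 -m inch '[[1,[-0.011,0.016,0.031],[0,0,0]],[1,[-0.023,0.029,0.063],[0,0,0]],[1,[-0.035,0.038,0.097],[0,0,0]],[1,[-0.047,0.045,0.13],[0,0,0]],[1,[-0.06,0.049,0.165],[0,0,0]],[1,[-0.072,0.049,0.199],[0,0,0]]]'>/dev/null; python3 log.py; python3 -c "
from station import *;print(sense()['q'],sense()['finger_gap'])"
```

```text
t13.1 th-2.4 r43.1 T0.234 Ft5.57 Fr-5.5 fx2.5 qd0.14 q4,5 0.11 0.40
t13.7 th-32.4 r43.7 T0.127 Ft3.01 Fr-3.8 fx1.6 qd0.14 q4,5 0.15 0.39
t14.2 th-62.2 r44.0 T0.049 Ft1.16 Fr-4.5 fx2.4 qd0.12 q4,5 0.20 0.34
t14.8 th-90.8 r43.7 T0.000 Ft0.01 Fr-3.5 fx1.6 qd0.09 q4,5 0.25 0.29
[-0.25071995  0.54719322  1.97385863  0.25174999  0.28832198  1.13228834] 0.18549139036377843
```

```bash
python3 -m inch '[[1,[-0.012,-0.003,0.034],[0,0,0]],[1,[-0.025,-0.009,0.068],[0,0,0]],[1,[-0.037,-0.018,0.102],[0,0,0]],[1,[-0.049,-0.03,0.134],[0,0,0]],[1,[-0.06,-0.046,0.165],[0,0,0]],[1,[-0.071,-0.064,0.195],[0,0,0]]]'>/dev/null; python3 log.py
python3 -m inch '[[1,[-0.01,-0.021,0.028],[0,0,0]],[1,[-0.02,-0.044,0.055],[0,0,0]],[1,[-0.029,-0.07,0.08],[0,0,0]],[1,[-0.037,-0.098,0.102],[0,0,0]],[1,[-0.044,-0.127,0.122],[0,0,0]],[1,[-0.051,-0.159,0.139],[0,0,0]]]'>/dev/null; python3 log.py
python3 -m inch '[[1,[-0.005,-0.033,0.015],[0,0,0]],[1,[-0.01,-0.067,0.027],[0,0,0]],[1,[-0.013,-0.103,0.036],[0,0,0]],[1,[-0.015,-0.139,0.042],[0,0,0]],[1,[-0.017,-0.175,0.046],[0,0,0]],[1,[-0.017,-0.212,0.046],[0,0,0]]]'>/dev/null; python3 log.py
python3 fit.py
```

```text
t15.4 th-119.8 r43.0 T0.010 Ft0.24 Fr-2.3 fx1.9 qd0.09 q4,5 0.29 0.23
t16.1 th-149.6 r41.9 T0.069 Ft1.64 Fr1.0 fx1.5 qd0.11 q4,5 0.29 0.19
t16.6 th179.8 r41.0 T0.127 Ft3.01 Fr2.4 fx2.8 qd0.23 q4,5 0.22 0.18
centre,r [-1.4629292   1.01163789 42.17060431] res [-0.   0.1  0.   0.1  0.1 -0.1 -0.1  0.   0.1  0.1 -0.  -0.1 -0.1 -0.1
  0.   0.1  0.  -0.1 -0.2]
drag0.176 amp0.177 down-at th0=162.8 res [-0.03   0.     0.03  -0.011  0.01  -0.012 -0.013  0.002  0.011  0.019
 -0.025  0.019]
drag0.184 amp0.187 down-at th0=165.3 res [ 0.006 -0.005  0.    -0.005  0.001  0.013 -0.01 ]
drag0.177 amp0.177 down-at th0=163.6 res [-0.03   0.     0.029 -0.012  0.009 -0.013 -0.012  0.003  0.014  0.022
 -0.022  0.022  0.01  -0.006 -0.004 -0.008 -0.     0.018  0.   ]
drag0.179 amp0.175 down-at th0=166.7 res [-0.034 -0.01   0.025 -0.004  0.022 -0.015 -0.019 -0.003  0.01   0.022
 -0.02   0.026]
drag0.186 amp0.185 down-at th0=164.9 res [ 0.007 -0.005 -0.002 -0.006  0.003  0.015 -0.012]
drag0.180 amp0.176 down-at th0=165.7 res [-0.035 -0.009  0.028 -0.001  0.026 -0.011 -0.016 -0.002  0.01   0.02
 -0.022  0.024  0.018  0.001 -0.001 -0.008 -0.     0.013 -0.011]
```

Both ways round agree (163° and 165°). I'll go on to 163° and settle.

```bash
python3 -m inch '[[1,[0.001,-0.037,-0.003],[0,0,0]],[1,[0.003,-0.073,-0.008],[0,0,0]],[1,[0.006,-0.108,-0.017],[0,0,0]],[1,[0.006,-0.108,-0.017],[0,0,0]],[1,[0.006,-0.108,-0.017],[0,0,0]],[1,[0.006,-0.108,-0.017],[0,0,0]],[1,[0.006,-0.108,-0.017],[0,0,0]],[1,[0.006,-0.108,-0.017],[0,0,0]]]' 60; python3 log.py; tail -1 log.jsonl; python3 -c "
import json,numpy as np
d=json.loads(open('log.jsonl').readlines()[-1]);print(np.degrees(np.arctan2(d[1]+.00146,d[2]-.00101)))
from h import *
p,d=snapshot('scene');cv2.imwrite('pics/s5.png',p)
p,d=snapshot('top');cv2.imwrite('pics/t5.png',p)
s=sense();print(s['force'],s['finger_gap'],s['tcp_pos'],abs(s['qd']).max(),s['t'])"
```

```text
t: 17.45
tcp_pos: [0.5577, 0.0489, 0.0741]
tool_rot: [0.985, -0.02, 0.173, 0.003]
force: [3.0, 4.1, -1.4]
finger_gap: 0.188
t17.4 th163.9 r40.6 T-0.150 Ft-3.56 Fr2.4 fx2.8 qd0.00 q4,5 0.17 0.18
[17.45, 0.011267989686972072, -0.03895785571920504, 4.24659275501644, -1.3986159550798245]
162.33562958620817
[ 4.12747706  4.56919092 -1.09514755] 0.1921423059493596 [0.5576443  0.04888485 0.07407174] 0.0011245305649652498 17.55
```

View pics/s5.png

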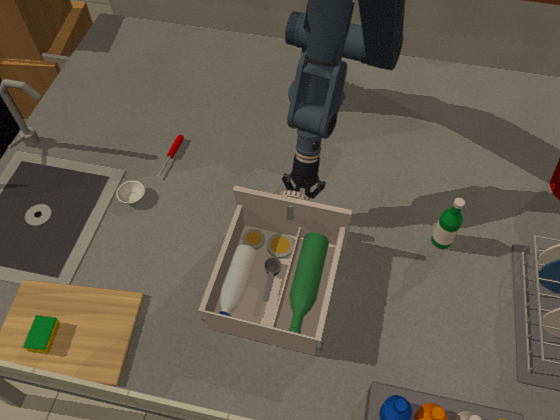

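View pics/t5.png

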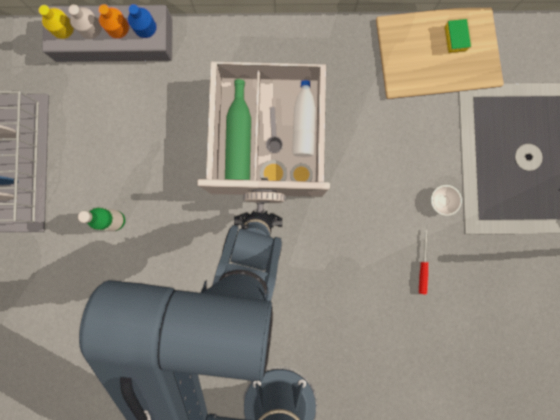

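All things look in place, and the fingers hold the peg at about (262,218) in the top view. The green bottle seems to have rolled by a pixel or two, so I'll quantify that.

```bash
python3 - <<'E'
from h import *
def yb(img,C):
    h=cv2.cvtColor(img,cv2.COLOR_BGR2HSV);m=cv2.inRange(h,(45,80,20),(85,255,255))[60:182,210:258]
    v,u=np.nonzero(m);return u.mean()+210,v.mean()+60
def sh(a,b,r):
    f=lambda i:cv2.cvtColor(i[r[1]:r[3],r[0]:r[2]],cv2.COLOR_BGR2GRAY).astype(np.float32)
    return np.round(cv2.phaseCorrelate(f(a),f(b))[0],2)
a=cv2.imread("pics/top0.png");b=cv2.imread("pics/t5.png")
print(yb(a,0),yb(b,0))
c,d=snapshot("top");print(yb(c,0))
for n,r in dict(pet=(290,75,318,160),lids=(258,160,315,182),scoop=(262,95,288,155),dish=(425,180,470,220),drv=(410,225,440,300),soap=(75,200,135,235)).items(): print(n,sh(a,c,r))
print(sense()['t'])
E
```

```text
(np.float64(235.35648148148147), np.float64(136.56069958847735)) (np.float64(237.86680541103019), np.float64(136.80176899063474))
(np.float64(237.9016649323621), np.float64(136.86004162330906))
pet [-0.01 -0.01]
lids [-0.   -0.03]
scoop [0.55 0.14]
dish [ 0.47 -0.09]
drv [-0.01  0.5 ]
soap [-0.07 -0.01]
17.6
```

```bash
python3 -c "
from station import *;sign_off();s=sense();print(s['t'],s['finger_gap'],s['force'])"
```

```text
the job is handed in; nothing more can be done
the job is handed in; nothing more can be done
```

The job is handed in at 17.6 s. The heavy side should be pointing straight down, and the arm is at rest, still gripping the knob's finger grip at a commanded 60 N. `sign_off` reports no verdict, so the result is not confirmed.

- **Finding the heavy side:** I turned the knob one full turn one way and about 210° back, reading the force roughly every 30°. The two directions put the lead straight down at finger-grip angles of 163° and 165° from the top, leaning to the drawer's left. The drag came out at 0.18 N m, against the 0.17 given.
- **Final position:** I set the finger grip at about 162–164°. Joint speeds were near zero, and the fingers were stopped on the finger grip at about 16 mm opening.

Two checks did not agree fully:
- **Swing too large:** the heavy-side swing fitted at about 0.177 N m, where about 0.14 was expected. A small force-sensor bias could explain this. I estimate it would shift the angle by only a few degrees, well inside the 17° allowed.
- **Green bottle moved:** between the first and last pictures it rolled about 7 mm inside the drawer, within the 20 mm limit. It was practically still when I handed in. The other things showed at most about half a pixel (1.5 mm) of change.

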